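Free the graphite mould from the ratchet clamp

TASK

The graphite bead mould is held in the bench's ratchet clamp. Release the clamp by gently pressing down the thumb pad of its pawl and, with the pad held down, drawing the sliding jaw fully back; then take the mould out and set it down gently, upright, in the middle of the square white tile. Leave the jaw back and everything else on the bench where it is.

Things in the scene. Friction and masses are not known exactly. Their poses are not given: they have to be found in the camera images.
- clamp: Ratchet clamp fixed to the bench: grey base plate 330 x 90 x 12 mm (x = -235 to +95 mm). Origin on the bench under the clamped mould's centre; z up. +x is the clamping direction: the fixed jaw is at the +x end, the sliding jaw on the -x side, the toothed rail and the pawl behind that. Both jaws are 80 mm wide (y) and 33 mm high above the bench.
- fixed_toe (a point): Middle of the inner top edge of the fixed jaw's steel toe, 39.5 mm to +x of the clamp's origin, 33 mm above the bench. The toe (underside 23 mm above the bench) hooks 8.5 mm over the mould's end flange, so the mould must be slid about 20 mm towards -x along the base plate before it is lifted.
- sliding_toe (a point): Middle of the inner top edge of the sliding jaw's steel toe (underside 24 mm above the bench). It hooks 9 mm over the mould's other flange; it lies 39 mm to -x of the clamp's origin when clamped and 79 mm when fully back.
- carriage (a joint): Travel of the sliding jaw, m: 0 = clamped, 0.040 = fully back (towards the clamp's -x), where there is a hard stop. About 3 N of friction. While the pawl is down it cannot go back past the next of three rail teeth (they catch at about 0.003, 0.015 and 0.027); with the pawl lifted it slides freely.
- pawl: Steel rocker on the sliding jaw. Origin on its pivot: 185 mm behind (-x of) the clamp's origin when clamped, 34 mm above the bench; axes as the clamp's. Its nose, 45 mm ahead of the pivot between the lipped walls of the rail, drops in front of the rail's teeth, held by a spring; pressing the thumb pad behind the pivot lifts it, letting go drops it. Pushing it with over 30 N bends it.
- pad (a point): Centre of the top of the pawl's thumb pad, 34 mm wide (y), 239 mm behind the clamp's origin, 36 mm above the bench when clamped. Pressing takes 4 to 6 N. The rail is shimmed differently each time: the nose clears the teeth 3 to 13 mm down, the stop comes only 2.5 mm later, so feel for the stop and hold. A lip 8 mm high, inner face 16 mm behind this point, lets a fingertip draw the jaw back.
- mould: Graphite mould, dark grey, 0.2 to 0.4 kg: a block 56 x 44 mm (x, y) and 60 mm high overall on a base flange 96 x 44 x 10 mm that sticks out 20 mm at both x ends. Two round cavities mark its top. Origin at the centre of its underside, z up. It starts on the clamp's base plate (12 mm above the bench), x along the clamp's x; it can be gripped across y (44 mm).
- tile: Square white ceramic tile 150 x 150 x 12 mm, fixed on the bench. Origin at the centre of its underside; its top is 12 mm above the bench. It may be on either side of the clamp.
- disc: Round white ceramic disc, 144 mm across and 12 mm thick, fixed on the bench: not the place for the mould.
- frit_jar: Bystander: amber glass jar 44 mm across and 65 mm high beside the clamp, origin under its centre.
- tweezers: Bystander: steel tweezers 125 mm long and 8 mm high lying beside the clamp, origin under the middle.
- mandrel_cup: Bystander: steel cup 70 mm across, 90 mm high.
- weight: Bystander: brass weight 52 mm across, 48 mm high.
Mind the look-alikes: they are no part of the job. Leave any turquoise look-alike of the tile alone.

How it is judged:
By the outcome, as a careful person would: the job done as asked, in the order asked, and still so for the second after the job is handed in, with the robot touching nothing.
It also fails if it takes over 56 s, if anything falls off the work surface, if the arm or the gripper's body presses on something with over 40 N, if the wrist force passes 120 N, or if a joint passes its speed limit or range.

ROBOT

A 6-joint arm with a two-finger parallel gripper is mounted at the origin on the work surface. World frame = base frame: x ahead of the robot, y to its left, z up, the work surface at z = 0. Lengths are in m, angles in degrees, forces in N, time in s.
With the tool pointing down it reaches from about 0.3 to 0.75 m from the base axis. Payload 8.5 kg.
Tool frame: the origin (TCP) lies between the finger pads; the fingertips stand 22 mm ahead of it and the grasp point (between the pads) lies 3 mm ahead of it (env.nose_length is the distance from the TCP to the fingertips, in m); z points along the fingers, x is the direction in which the jaws open and shut, and the axes are right-handed (so a half turn about z gives the same grasp; the last joint's range is limited). The gripper opens to 85 mm and grips with 20 to 120 N. Pads are 22 mm wide; open, the fingers measure 114 mm over their backs; the gripper's body (76 mm by 85 mm) begins 54 mm behind the grasp point. The pads swing forward as they close: fully open they stand 13 mm farther back than shut.
Start: joints at [62.321, 21.807, 74.336, -0, 83.858, -12.336], TCP at [0.146, 0.53, 0.253] pointing down, gripper open.
Joint ranges: [-178.18, 178.18], [-50.72, 133.34], [12.68, 142.11], [-81.47, 261.47], [9.98, 163.14], [-165.26, 165.26]. Speed limits (degrees/s): [136.94, 136.94, 180, 180, 180, 180].

INTERFACE

Orientations are given as a 3x3 rotation matrix whose columns are the frame's x, y, z axes.
In Python, from rig import env gives the robot as it stands.
- The arm moves only by the tool arm_command, never from a script. Its argument "steps" is a list of rows, each an object with "delta_pos": the shift along the world's x, y, z in mm, a list of three; "dr": the turn, a rotation vector about the world's x, y, z in degrees, a list of three. In form: [{"delta_pos": [dx, dy, dz], "dr": [wx, wy, wz]}, ...]. A call has 1 to 20 rows; each row shifts and turns the commanded pose from where the row before left it; what a row does not reach is not made up. A row lasts 1/10 s, in which the tool goes at most 50 mm and 8.59 degrees, less where a joint would pass 70% of its speed; a pose out of reach is approached as far as the arm can. A call with a gripper value outside its range is refused whole. "grip" is the opening, from 0 (shut) to 1 (fully open), set as the call begins (left out, the last holds). The fingers move at their own pace and stop on an object; "squeeze" is the grip in N (left out, the last holds). Time passes only in rows, so rows that do not move let the fingers close. It gives the time, the measured TCP pose, the force and the opening at its end, in the units of the state.
- env.observe(): the state, without advancing time (a new reading comes with each control period).
- env.get_image(name): name is "side" or "top" or "wrist"; returns the picture (384x512x3 uint8, blue, green, red); there is no depth.
- env.get_calibration(name): a dict with "fx", "fy", "cx", "cy" (pixels), "view" (4x4, takes a point from world to camera coordinates). Camera axes: x right, y up, looking along -z (the intrinsics and any distortion apply to the point x, -y, -z); pixel columns grow to the right and rows downward; lengths in m; the calibration is good to about 2 mm. A picture is of the moment at which its call begins: read the wrist's pose just before it. get_calibration takes no time and is no camera call; for the wrist camera it gives the pose at the moment of the call.
- env.close_job(): hands the job in, once; it reports no verdict.
The state is a dict: "time_s": time; "q": joint angles; "qvel": joint speeds; "joint_efforts": joint torques, N m; "position": TCP position; "tool_rot": TCP orientation; "ft_force": force on the tool from outside, world axes, zero at the start; "wrist_torque": the same for the moment, N m; "grip_width": finger opening in m.
Only numpy, scipy, OpenCV 4.12 (cv2) and the standard library are available. Lean on these libraries where they do the work, as an engineer would, in place of code of your own. Each camera call takes 0.05 s, during which the arm holds its last target. There are 200 camera calls.

## Working session

There is one attempt and no reset: what is moved stays moved. The work goes in short steps, Python scripts to look and compute and a tool call to move; the robot and the scene stay as the last step left them, time stands still between calls to the robot, and variables do not carry over. Pictures are saved under pics/ and viewed, about 8 in all and at most 12, crops included, and the job is handed in when it is done.

Besides the shell and the picture viewer there is one more tool, called after "Emit:" as name([rows], argument=value, ...), one row to a line, values as JSON. arm_command: Moves the arm, as the interface text tells. Its arguments: {"type":"object","properties":{"steps":{"type":"array"},"grip":{"type":"number"},"squeeze":{"type":"number"}},"required":["steps"]}

```bash
ls; mkdir -p pics
python3 - <<'E'
from rig import env
import cv2
s=env.observe();print(s)
for n in("top","side"):
    cv2.imwrite(f"pics/{n}0.png",env.get_image(n));c=env.get_calibration(n);print(n,c)
E
```

```text
pics
{'time_s': 0.0, 'q': array([ 6.23204317e+01,  2.18399341e+01,  7.43843405e+01,  1.20788515e-03,
        8.38584196e+01, -1.23363188e+01]), 'qvel': array([-0.02803348, -0.05546547,  0.06397526, -0.05087103, -0.00502759,
        0.03333183]), 'joint_efforts': array([-1.07096352e-03, -4.48460734e+01, -2.31277853e+01, -3.05533249e-04,
        4.76711837e-03,  1.16719828e-06]), 'position': array([0.14540884, 0.53015965, 0.25272409]), 'tool_rot': array([[ 2.64602773e-01,  9.64357246e-01, -6.89005867e-04],
       [ 9.64356468e-01, -2.64603466e-01, -1.26837817e-03],
       [-1.40548302e-03, -3.28830883e-04, -9.99998958e-01]]), 'ft_force': array([-0.19264265,  0.27498912, -0.20688896]), 'wrist_torque': array([ 0.00791122, -0.00473478,  0.0098044 ]), 'grip_width': 0.08545717773815344}
top {'fx': 467.3177271114557, 'fy': 467.3177271114557, 'cx': 256.41042517513796, 'cy': 183.19920095482072, 'view': array([[-3.34616751e-02, -9.99439447e-01,  1.05269975e-03,
         9.13647581e-03],
       [ 9.75018757e-01, -3.24126044e-02,  2.19744957e-01,
        -5.41385134e-01],
       [-2.19587657e-01,  8.37943635e-03,  9.75556788e-01,
        -1.11497536e+00],
       [ 0.00000000e+00,  0.00000000e+00,  0.00000000e+00,
         1.00000000e+00]])}
side {'fx': 467.43956125360666, 'fy': 467.43956125360666, 'cx': 256.13323284133565, 'cy': 188.0029344990934, 'view': array([[ 9.94144529e-01, -1.08058082e-01,  3.24807319e-04,
        -5.23958499e-01],
       [ 6.98337730e-02,  6.44765298e-01,  7.61183916e-01,
        -8.12326147e-02],
       [-8.24614986e-02, -7.56704144e-01,  6.48535998e-01,
        -1.33952791e+00],
       [ 0.00000000e+00,  0.00000000e+00,  0.00000000e+00,
         1.00000000e+00]])}
```

View pics/top0.png

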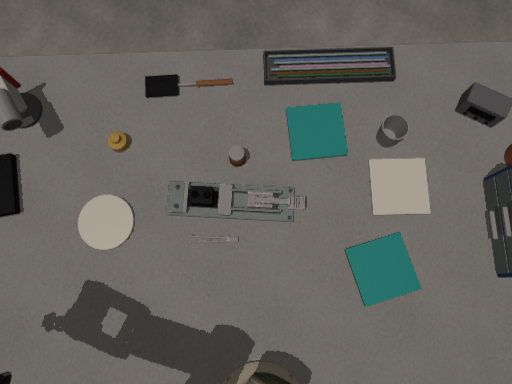

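View pics/side0.png

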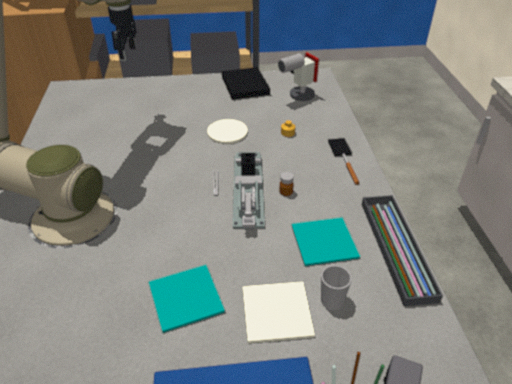

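Top view: the clamp is at (168–305, 180–222) with the fixed jaw on the left, so clamp +x is about world +y. The candidates for the white target are the square at (400,186) and the round disc at (106,222). The turquoise squares at (317,131) and (383,268) are look-alikes. The square white one at (400,186) fits the description, and I'll confirm it in an enlarged crop.

```bash
cat > h.py <<'E'
import numpy as np, cv2
from rig import env
def proj(n,P,c=None):
    c=c or env.get_calibration(n); P=np.atleast_2d(P)
    q=P@c["view"][:3,:3].T+c["view"][:3,3]
    return np.c_[c["cx"]+c["fx"]*q[:,0]/-q[:,2], c["cy"]-c["fy"]*q[:,1]/-q[:,2]]
def back(n,uv,z,c=None):
    c=c or env.get_calibration(n); uv=np.atleast_2d(uv)
    d=np.c_[(uv[:,0]-c["cx"])/c["fx"],-(uv[:,1]-c["cy"])/c["fy"],-np.ones(len(uv))]
    R=c["view"][:3,:3];o=-R.T@c["view"][:3,3];d=d@R
    return o+d*((z-o[2])/d[:,2])[:,None]
E
python3 - <<'E'
from h import *
t=cv2.imread("pics/top0.png");s=cv2.imread("pics/side0.png")
a=cv2.resize(t[172:228,160:312],(760,280),interpolation=cv2.INTER_CUBIC)   #x5
b=cv2.resize(t[150:222,360:440],(320,288),interpolation=cv2.INTER_CUBIC)   #x4
d=cv2.resize(np.rot90(s[148:233,225:275]),(340*440//340,258),interpolation=cv2.INTER_CUBIC)
r=np.zeros((288,760,3),np.uint8);r[:288,:320]=b;r[:258,320:760]=d
cv2.imwrite("pics/crop1.png",np.vstack([a,r]))
# tile: threshold white
for n,img,box in(("top",t,(150,222,360,440)),("side",s,(270,350,230,325))):
    y0,y1,x0,x1=box;h=cv2.cvtColor(img[y0:y1,x0:x1],cv2.COLOR_BGR2HSV)
    m=((h[...,2]>190)&(h[...,1]<60)).astype(np.uint8)
    cs,_=cv2.findContours(m,0,cv2.CHAIN_APPROX_NONE);cc=max(cs,key=cv2.contourArea)
    rc=cv2.approxPolyDP(cc,8,True)[:,0]+[x0,y0]
    W=back(n,rc,.012);print(n,rc.tolist(),W.round(4).tolist(),W.mean(0).round(4),np.linalg.norm(W-np.roll(W,1,0),axis=1).round(4))
    mm=cv2.moments(cc);print(back(n,[mm['m10']/mm['m00']+x0,mm['m01']/mm['m00']+y0],.012).round(4))
E
```

```text
Traceback (most recent call last):
ValueError: max() iterable argument is empty
```

View pics/crop1.png

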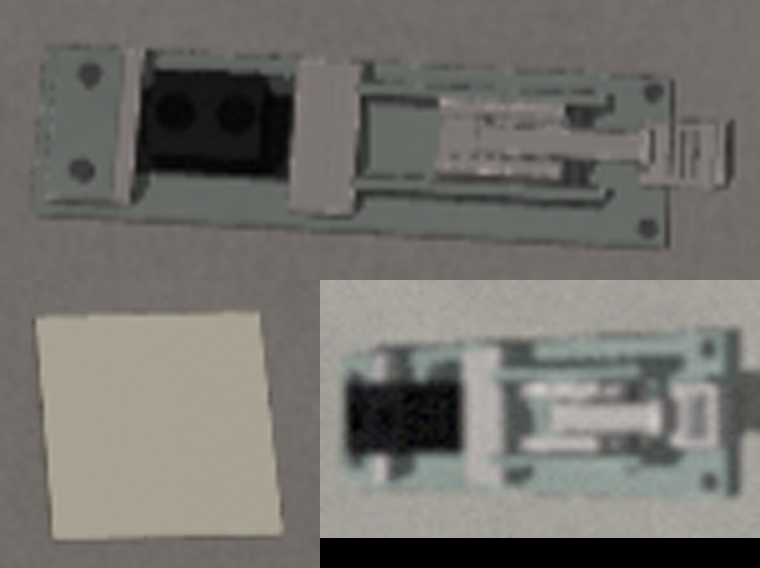

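Square confirmed: white, four corners, at crop lower left. In the clamp crop (5×), the base corners are at (46,45), (36,214), (667,247) and (672,77), and the pad is near (705,153) with its lip near (727,153).

Run:
```python
from h import *
from scipy.optimize import least_squares
t=cv2.imread("pics/top0.png");s=cv2.imread("pics/side0.png")
for n,img,box in(("top",t,(150,222,360,440)),("side",s,(275,350,235,318))):
    y0,y1,x0,x1=box;g=img[y0:y1,x0:x1].min(2)
    _,m=cv2.threshold(g,0,255,cv2.THRESH_OTSU)
    cs,_=cv2.findContours(m,0,cv2.CHAIN_APPROX_NONE);cc=max(cs,key=cv2.contourArea)
    rc=cv2.approxPolyDP(cc,8,True)[:,0]+[x0,y0]
    W=back(n,rc,.012);print(n,rc.tolist(),W[:,:2].round(4).tolist(),np.linalg.norm(W-np.roll(W,1,0),axis=1).round(4))
    mm=cv2.moments(cc);print(back(n,[mm['m10']/mm['m00']+x0,mm['m01']/mm['m00']+y0],.012).round(4))
C=np.array([[.095,-.045],[.095,.045],[-.235,.045],[-.235,-.045]])
uv=np.array([[46,45],[36,214],[667,247],[672,77]])/5+[160,172]
W=back("top",uv,.012);print(W.round(4))
def T(p,P):
    P=np.atleast_2d(P);c,q=np.cos(p[2]),np.sin(p[2]);return np.c_[p[0]+c*P[:,0]-q*P[:,1],p[1]+q*P[:,0]+c*P[:,1],P[:,2]]
f=lambda p:(T(p,np.c_[C,[.012]*4])-W).ravel()
r=least_squares(f,[.5,.1,1.57]);p=r.x;print(p,np.degrees(p[2]),(r.fun*1e3).round(1))
np.save("clamp.npy",p)
pts={"pad":[-.239,0,.036],"lipin":[-.255,0,.044],"ftoe":[.0395,0,.033],"stoe":[-.039,0,.033],"mtop":[0,0,.072],"org":[0,0,.012]}
vis=t.copy()
for k,v in pts.items(): print(k,T(p,v).round(4),((proj("top",T(p,v))-[160,172])*5).round(0),proj("side",T(p,v)).round(1))
```

```text
top [[424, 158], [369, 160], [374, 214], [429, 213]] [[0.606, -0.4561], [0.6053, -0.3097], [0.4606, -0.3102], [0.4585, -0.4525]] [0.1475 0.1464 0.1447 0.1423]
[[ 0.5319 -0.3822  0.012 ]]
side [[303, 282], [243, 287], [248, 340], [314, 333]] [[0.6088, -0.3116], [0.4612, -0.3108], [0.4596, -0.455], [0.6071, -0.4536]] [0.142  0.1476 0.1442 0.1474]
[[ 0.533  -0.3871  0.012 ]]
[[ 0.5658  0.2191  0.012 ]
 [ 0.4763  0.2236  0.012 ]
 [ 0.4484 -0.1011  0.012 ]
 [ 0.5377 -0.1083  0.012 ]]
[0.51293077 0.12806904 1.48648884] 85.16953661192254 [ 0.  -0.1 -0.  -0.3  3.  -0.  -0.1 -1.2 -0.   0.3 -1.6 -0. ]
pad [[ 0.4928 -0.1101  0.036 ]] [[684. 153.]] [[248.  221.2]]
lipin [[ 0.4915 -0.126   0.044 ]] [[717. 152.]] [[248.  223.2]]
ftoe [[0.5163 0.1674 0.033 ]] [[139. 127.]] [[247.1 160.4]]
stoe [[0.5096 0.0892 0.033 ]] [[292. 134.]] [[247.3 175.9]]
mtop [[0.5129 0.1281 0.072 ]] [[207. 116.]] [[247. 158.]]
org [[0.5129 0.1281 0.012 ]] [[220. 138.]] [[247.3 173.3]]
```

Both views agree on the tile centre: (0.533, -0.385) with yaw near 0. The clamp is at (0.513, 0.128) with yaw 85.2°, and its toes and cavities re-project onto the image within about 1 px. Next I close the gripper, turn the jaws across the clamp and go above the pad.

Emit:
arm_command([
  {"delta_pos":[19.3,-35.6,-5],"dr":[0,0,-4.42]},
  {"delta_pos":[19.3,-35.6,-5],"dr":[0,0,-4.42]},
  {"delta_pos":[19.3,-35.6,-5],"dr":[0,0,-4.42]},
  {"delta_pos":[19.3,-35.6,-5],"dr":[0,0,-4.42]},
  {"delta_pos":[19.3,-35.6,-5],"dr":[0,0,-4.42]},
  {"delta_pos":[19.3,-35.6,-5],"dr":[0,0,-4.42]},
  {"delta_pos":[19.3,-35.6,-5],"dr":[0,0,-4.42]},
  {"delta_pos":[19.3,-35.6,-5],"dr":[0,0,-4.42]},
  {"delta_pos":[19.3,-35.6,-5],"dr":[0,0,-4.42]},
  {"delta_pos":[19.3,-35.6,-5],"dr":[0,0,-4.42]},
  {"delta_pos":[19.3,-35.6,-5],"dr":[0,0,-4.42]},
  {"delta_pos":[19.3,-35.6,-5],"dr":[0,0,-4.42]},
  {"delta_pos":[19.3,-35.6,-5],"dr":[0,0,-4.42]},
  {"delta_pos":[19.3,-35.6,-5],"dr":[0,0,-4.42]},
  {"delta_pos":[19.3,-35.6,-5],"dr":[0,0,-4.42]},
  {"delta_pos":[19.3,-35.6,-5],"dr":[0,0,-4.42]},
  {"delta_pos":[19.3,-35.6,-5],"dr":[0,0,-4.42]},
  {"delta_pos":[19.3,-35.6,-5],"dr":[0,0,-4.42]},
  {"delta_pos":[0,0,0],"dr":[0,0,0]},
], grip=0)

```text
time_s: 2.0
position: [0.4945, -0.1142, 0.1622]
tool_rot: [[0.996, -0.091, -0.0], [-0.091, -0.996, -0.001], [0.0, 0.001, -1.0]]
ft_force: [-0.3, 0.4, -0.7]
grip_width: 0.0001
```

Run:
```python
from h import *
s=env.observe();print(s["time_s"],s["position"],s["tool_rot"].round(4).tolist(),s["q"].round(1),s["ft_force"],s["grip_width"],env.nose_length)
c=env.get_calibration("wrist");im=env.get_image("wrist")
p=np.load("clamp.npy");u=np.array([np.cos(p[2]),np.sin(p[2])])
for k,x,z in(("pad",-.239,.036),("lip",-.255,.044)):
    q=np.r_[p[:2]+u*x,z];print(k,proj("wrist",q,c).round(0))
print("tip",proj("wrist",s["position"]+s["tool_rot"][:,2]*env.nose_length,c))
cv2.imwrite("pics/w1.png",im)
```

```text
2.0 [ 0.49447713 -0.11418477  0.16222924] [[0.9958, -0.0912, -0.0], [-0.0912, -0.9958, -0.0006], [0.0, 0.0006, -1.0]] [-26.4  22.7  89.4  -0.   67.8 -21.1] [-0.34248047  0.44674892 -0.65785442] 8.388087112999067e-05 0.022
pad [[256. 186.]]
lip [[256. 204.]]
tip [[257.61392547 238.32203099]]
```

View pics/w1.png

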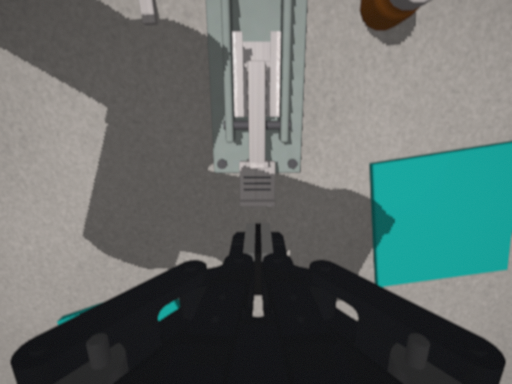

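The wrist view shows the pad with ribs centred at (257,184) and its lip near row 204, matching my predictions of (256,186) and (256,204). Jar and tweezers are clear. Descending to just above the pad.

Emit:
arm_command([
  {"delta_pos":[-1.7,2,-20],"dr":[0,0,0.4]},
  {"delta_pos":[0,0,-25],"dr":[0,0,0]},
  {"delta_pos":[0,0,-25],"dr":[0,0,0]},
  {"delta_pos":[0,0,-18],"dr":[0,0,0]},
  {"delta_pos":[0,0,-8],"dr":[0,0,0]},
  {"delta_pos":[0,0,0],"dr":[0,0,0]},
])

```text
time_s: 2.65
position: [0.4907, -0.1077, 0.0669]
tool_rot: [[0.997, -0.078, -0.002], [-0.078, -0.997, 0.001], [-0.002, -0.001, -1.0]]
ft_force: [0.1, -1.1, 0.9]
grip_width: -0.0
```

Emit:
arm_command([
  {"delta_pos":[2,-4,-3],"dr":[0,0,0]},
  {"delta_pos":[0,0,-3],"dr":[0,0,0]},
  {"delta_pos":[0,0,0],"dr":[0,0,0]},
  {"delta_pos":[0,0,0],"dr":[0,0,0]},
])

```text
time_s: 3.05
position: [0.4933, -0.1125, 0.0616]
tool_rot: [[0.997, -0.079, 0.0], [-0.079, -0.997, -0.0], [0.0, 0.0, -1.0]]
ft_force: [0.1, -0.3, -0.3]
grip_width: 0.0002
```

Emit:
arm_command([
  {"delta_pos":[0,0,-1.5],"dr":[0,0,0]},
  {"delta_pos":[0,0,-1.5],"dr":[0,0,0]},
  {"delta_pos":[0,0,0],"dr":[0,0,0]},
])

```text
time_s: 3.35
position: [0.4932, -0.1124, 0.0582]
tool_rot: [[0.997, -0.078, -0.0], [-0.078, -0.997, 0.0], [-0.0, -0.0, -1.0]]
ft_force: [0.1, -0.4, 1.0]
grip_width: 0.0002
```

Emit:
arm_command([
  {"delta_pos":[0,0,-1],"dr":[0,0,0]},
  {"delta_pos":[0,0,-1],"dr":[0,0,0]},
  {"delta_pos":[0,0,0],"dr":[0,0,0]},
])

```text
time_s: 3.65
position: [0.4933, -0.1124, 0.0564]
tool_rot: [[0.997, -0.078, 0.0], [-0.078, -0.997, -0.0], [0.0, 0.0, -1.0]]
ft_force: [-1.4, 0.7, 4.8]
grip_width: -0.0004
```

Contact at z ≈ 0.058, as predicted, with about 4.8 N spring force. Feeling down for the stop.

Emit:
arm_command([
  {"delta_pos":[0,0,-1],"dr":[0,0,0]},
  {"delta_pos":[0,0,-1],"dr":[0,0,0]},
  {"delta_pos":[0,0,0],"dr":[0,0,0]},
])

```text
time_s: 3.95
position: [0.4933, -0.1124, 0.0543]
tool_rot: [[0.997, -0.079, 0.0], [-0.079, -0.997, 0.0], [0.0, -0.0, -1.0]]
ft_force: [-0.7, 0.9, 3.7]
grip_width: -0.0
```

Emit:
arm_command([
  {"delta_pos":[0,0,-1],"dr":[0,0,0]},
  {"delta_pos":[0,0,0],"dr":[0,0,0]},
])

```text
time_s: 4.15
position: [0.4933, -0.1124, 0.0533]
tool_rot: [[0.997, -0.078, 0.0], [-0.078, -0.997, 0.0], [0.0, -0.0, -1.0]]
ft_force: [-0.5, 0.4, 4.3]
grip_width: -0.0
```

Emit:
arm_command([
  {"delta_pos":[0,0,-1],"dr":[0,0,0]},
  {"delta_pos":[0,0,0],"dr":[0,0,0]},
])

```text
time_s: 4.35
position: [0.4933, -0.1124, 0.0523]
tool_rot: [[0.997, -0.079, 0.0], [-0.079, -0.997, 0.0], [0.0, -0.0, -1.0]]
ft_force: [-0.8, 0.3, 5.0]
grip_width: -0.0001
```

Emit:
arm_command([
  {"delta_pos":[0,0,-0.8],"dr":[0,0,0]},
  {"delta_pos":[0,0,0],"dr":[0,0,0]},
])

```text
time_s: 4.55
position: [0.4933, -0.1123, 0.0516]
tool_rot: [[0.997, -0.078, 0.0], [-0.078, -0.997, 0.0], [0.0, -0.0, -1.0]]
ft_force: [-1.2, 1.7, 5.7]
grip_width: 0.0
```

Emit:
arm_command([
  {"delta_pos":[0,0,-0.8],"dr":[0,0,0]},
  {"delta_pos":[0,0,0],"dr":[0,0,0]},
])

```text
time_s: 4.75
position: [0.4933, -0.1123, 0.0511]
tool_rot: [[0.997, -0.079, 0.0], [-0.079, -0.997, 0.0], [0.0, -0.0, -1.0]]
ft_force: [-2.2, 2.4, 8.9]
grip_width: -0.0002
```

Emit:
arm_command([
  {"delta_pos":[0,0,-0.5],"dr":[0,0,0]},
  {"delta_pos":[0,0,0],"dr":[0,0,0]},
])

```text
time_s: 4.95
position: [0.4934, -0.1123, 0.0508]
tool_rot: [[0.997, -0.078, 0.001], [-0.078, -0.997, -0.0], [0.001, 0.0, -1.0]]
ft_force: [-2.4, 1.5, 12.5]
grip_width: 0.0004
```

The force rises firmly at 7 mm down (12.5 N), so that's the stop. Holding it and drawing back along clamp -x, slowly at first.

Emit:
arm_command([
  {"delta_pos":[-0.1,-1.5,0],"dr":[0,0,0]},
  {"delta_pos":[-0.1,-1.5,0],"dr":[0,0,0]},
  {"delta_pos":[-0.1,-1.5,0],"dr":[0,0,0]},
  {"delta_pos":[0,0,0],"dr":[0,0,0]},
])

```text
time_s: 5.35
position: [0.493, -0.1163, 0.0508]
tool_rot: [[0.997, -0.079, 0.0], [-0.079, -0.997, 0.001], [0.0, -0.001, -1.0]]
ft_force: [-1.0, 5.4, 12.8]
grip_width: 0.0
```

Emit:
arm_command([
  {"delta_pos":[-0.2,-1.5,0],"dr":[0,0,0]},
  {"delta_pos":[-0.1,-1.5,0],"dr":[0,0,0]},
  {"delta_pos":[0,0,0],"dr":[0,0,0]},
])

```text
time_s: 5.65
position: [0.4927, -0.1193, 0.0508]
tool_rot: [[0.997, -0.079, 0.001], [-0.079, -0.997, 0.001], [0.0, -0.001, -1.0]]
ft_force: [-1.2, 5.5, 12.8]
grip_width: -0.0003
```

Emit:
arm_command([
  {"delta_pos":[-0.2,-2,0],"dr":[0,0,0]},
  {"delta_pos":[-0.2,-2,0],"dr":[0,0,0]},
  {"delta_pos":[-0.1,-2,0],"dr":[0,0,0]},
  {"delta_pos":[0,0,0],"dr":[0,0,0]},
])

```text
time_s: 6.05
position: [0.4922, -0.1253, 0.0508]
tool_rot: [[0.997, -0.079, 0.0], [-0.079, -0.997, 0.001], [0.0, -0.001, -1.0]]
ft_force: [-1.3, 5.2, 12.1]
grip_width: -0.0003
```

Emit:
arm_command([
  {"delta_pos":[-0.2,-2,0],"dr":[0,0,0]},
  {"delta_pos":[-0.2,-2,0],"dr":[0,0,0]},
  {"delta_pos":[-0.1,-2,0],"dr":[0,0,0]},
  {"delta_pos":[-0.2,-2,0],"dr":[0,0,0]},
  {"delta_pos":[-0.2,-2,0],"dr":[0,0,0]},
  {"delta_pos":[-0.1,-2,0],"dr":[0,0,0]},
  {"delta_pos":[0,0,0],"dr":[0,0,0]},
])

```text
time_s: 6.75
position: [0.4911, -0.1374, 0.0508]
tool_rot: [[0.997, -0.079, 0.0], [-0.079, -0.997, 0.001], [0.0, -0.001, -1.0]]
ft_force: [-2.4, 5.1, 13.1]
grip_width: -0.0001
```

Emit:
arm_command([
  {"delta_pos":[-0.2,-2,0],"dr":[0,0,0]},
  {"delta_pos":[-0.2,-2,0],"dr":[0,0,0]},
  {"delta_pos":[-0.1,-2,0],"dr":[0,0,0]},
  {"delta_pos":[-0.2,-2,0],"dr":[0,0,0]},
  {"delta_pos":[-0.2,-2,0],"dr":[0,0,0]},
  {"delta_pos":[0,0,0],"dr":[0,0,0]},
])

```text
time_s: 7.35
position: [0.4902, -0.1473, 0.0508]
tool_rot: [[0.997, -0.079, 0.0], [-0.079, -0.997, 0.001], [0.0, -0.001, -1.0]]
ft_force: [-1.8, 4.2, 12.4]
grip_width: 0.0001
```

Emit:
arm_command([
  {"delta_pos":[-0.1,-1,0],"dr":[0,0,0]},
  {"delta_pos":[-0.1,-1,0],"dr":[0,0,0]},
  {"delta_pos":[0,0,0],"dr":[0,0,0]},
])

```text
time_s: 7.65
position: [0.49, -0.1491, 0.0508]
tool_rot: [[0.997, -0.079, 0.0], [-0.079, -0.997, 0.001], [0.0, -0.001, -1.0]]
ft_force: [-2.0, 6.4, 12.4]
grip_width: 0.0001
```

Emit:
arm_command([
  {"delta_pos":[-0.1,-1,0],"dr":[0,0,0]},
  {"delta_pos":[-0.1,-1,0],"dr":[0,0,0]},
  {"delta_pos":[0,0,0],"dr":[0,0,0]},
])

```text
time_s: 7.95
position: [0.4899, -0.1511, 0.0508]
tool_rot: [[0.997, -0.079, 0.0], [-0.079, -0.997, 0.001], [0.0, -0.001, -1.0]]
ft_force: [-0.6, 6.7, 12.6]
grip_width: -0.0001
```

Emit:
arm_command([
  {"delta_pos":[-0.1,-1,0],"dr":[0,0,0]},
  {"delta_pos":[0,0,0],"dr":[0,0,0]},
])

```text
time_s: 8.15
position: [0.4898, -0.1522, 0.0507]
tool_rot: [[0.997, -0.079, 0.001], [-0.079, -0.997, 0.001], [0.0, -0.001, -1.0]]
ft_force: [-0.7, 5.9, 12.2]
grip_width: 0.0004
```

Emit:
arm_command([
  {"delta_pos":[-0.1,-1,0],"dr":[0,0,0]},
  {"delta_pos":[0,0,0],"dr":[0,0,0]},
])

```text
time_s: 8.35
position: [0.4898, -0.1531, 0.0507]
tool_rot: [[0.997, -0.079, 0.001], [-0.079, -0.997, 0.001], [0.001, -0.001, -1.0]]
ft_force: [-0.6, 6.8, 10.8]
grip_width: -0.0003
```

Emit:
arm_command([
  {"delta_pos":[-0.1,-1,0],"dr":[0,0,0]},
  {"delta_pos":[0,0,0],"dr":[0,0,0]},
])

```text
time_s: 8.55
position: [0.4897, -0.1534, 0.0506]
tool_rot: [[0.997, -0.079, 0.001], [-0.079, -0.997, 0.003], [0.0, -0.003, -1.0]]
ft_force: [1.0, 11.2, 11.2]
grip_width: -0.0003
```

The lateral force jumped to 11 N with almost no motion after 40 mm of travel, so this is the hard stop, with the tip on the lip. Lifting off and moving to a spot above the mould, with the gripper partly open.

Emit:
arm_command([
  {"delta_pos":[0,0,-0.2],"dr":[0,0,0]},
  {"delta_pos":[0,0,3],"dr":[0,0,0]},
  {"delta_pos":[0,0,6],"dr":[0,0,0]},
  {"delta_pos":[0,0,30],"dr":[0,0,0]},
  {"delta_pos":[0,0,40],"dr":[0,0,0]},
  {"delta_pos":[0,0,40],"dr":[0,0,0]},
  {"delta_pos":[0,0,30],"dr":[0,0,0]},
  {"delta_pos":[0,0,0],"dr":[0,0,0]},
])

```text
time_s: 9.35
position: [0.4908, -0.1556, 0.2025]
tool_rot: [[0.997, -0.078, 0.006], [-0.078, -0.997, -0.004], [0.007, 0.003, -1.0]]
ft_force: [0.4, 0.3, 0.1]
grip_width: -0.0001
```

Run:
```python
from h import *
s=env.observe();print(s["time_s"],s["position"],s["ft_force"])
cv2.imwrite("pics/w2.png",np.vstack([cv2.resize(env.get_image("wrist"),None,fx=.7,fy=.7),cv2.resize(env.get_image("top")[150:240,150:320],(358,190))]) if 0 else env.get_image("wrist"))
t=env.get_image("top");cv2.imwrite("pics/t2.png",cv2.resize(t[140:235,150:320],(765,428),interpolation=cv2.INTER_CUBIC))
print("jar",back("top",[237,151],.065))
p=np.load("clamp.npy");u=np.array([np.cos(p[2]),np.sin(p[2])])
for x in(-.039,-.079):print((proj("top",np.r_[p[:2]+u*x,.033])-[150,140])*4.5)
```

```text
9.35 [ 0.49076671 -0.15563581  0.20250439] [0.42220352 0.31001815 0.11894704]
jar [[0.6258596  0.03765648 0.065     ]]
[[307.92783717 265.04309512]]
[[378.25565214 268.57732306]]
```

View pics/t2.png

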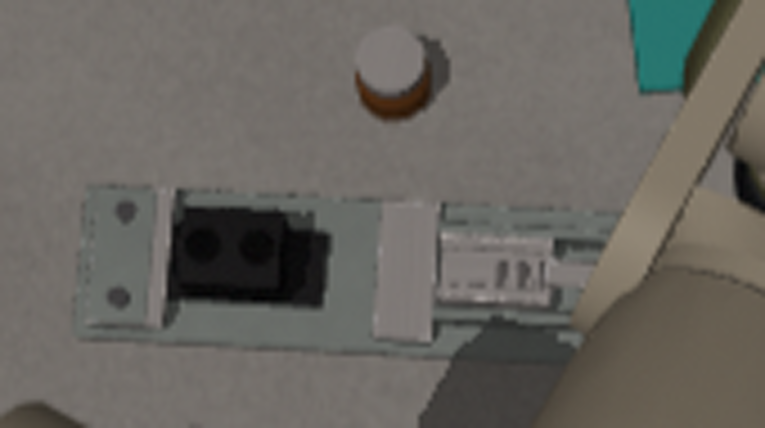

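The sliding jaw's inner edge is at column ~378, exactly the predicted fully-back position. The mould hasn't moved: cavities at (203,244) and (257,246), as predicted. Moving over it.

Emit:
arm_command([
  {"delta_pos":[2.9,35.2,0],"dr":[0,0,-0.3]},
  {"delta_pos":[2.9,35.2,0],"dr":[0,0,0]},
  {"delta_pos":[2.9,35.2,0],"dr":[0,0,0]},
  {"delta_pos":[2.9,35.2,0],"dr":[0,0,0]},
  {"delta_pos":[2.9,35.2,-10],"dr":[0,0,0]},
  {"delta_pos":[2.9,35.2,-15],"dr":[0,0,0]},
  {"delta_pos":[2.9,35.2,-15],"dr":[0,0,0]},
  {"delta_pos":[2.9,35.2,-15],"dr":[0,0,0]},
  {"delta_pos":[0,0,-10],"dr":[0,0,0]},
  {"delta_pos":[0,0,0],"dr":[0,0,0]},
  {"delta_pos":[0,0,0],"dr":[0,0,0]},
], grip=0.78)

```text
time_s: 10.55
position: [0.5126, 0.126, 0.1334]
tool_rot: [[0.996, -0.084, -0.002], [-0.084, -0.996, -0.0], [-0.001, 0.0, -1.0]]
ft_force: [0.2, -0.5, -0.2]
grip_width: 0.0667
```

Run:
```python
from h import *
s=env.observe();print(s["time_s"],s["position"],s["ft_force"],s["grip_width"])
c=env.get_calibration("wrist");cv2.imwrite("pics/w3.png",env.get_image("wrist"))
p=np.load("clamp.npy");u=np.array([np.cos(p[2]),np.sin(p[2])]);v=np.array([-u[1],u[0]])
for a,b in((0,0),(-.028,-.022),(-.028,.022),(.028,.022),(.028,-.022)):print(proj("wrist",np.r_[p[:2]+u*a+v*b,.072],c).round(0))
```

```text
10.55 [0.51256345 0.12595752 0.13343622] [ 0.16650775 -0.52607726 -0.17306462] 0.06668322467929011
[[258. 211.]]
[[287. 246.]]
[[229. 246.]]
[[226. 173.]]
[[290. 173.]]
```

View pics/w3.png

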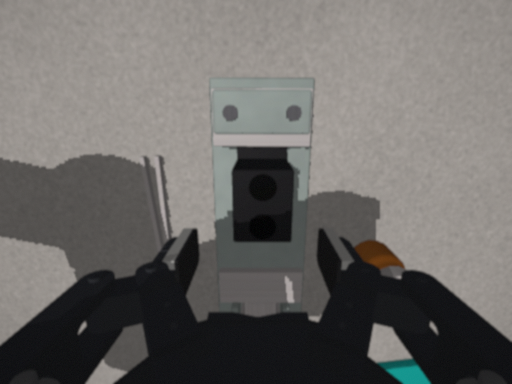

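The wrist view shows the mould's top at (232–293, 168–241), about 2 mm towards +x and 3 mm towards +y of the prediction. Tweezers and jar are clear of the fingers. I'll nudge, descend and grip.

Emit:
arm_command([
  {"delta_pos":[1.5,3,-15],"dr":[0,0,0]},
  {"delta_pos":[0,0,-18],"dr":[0,0,0]},
  {"delta_pos":[0,0,-18],"dr":[0,0,0]},
  {"delta_pos":[0,0,-14],"dr":[0,0,0]},
  {"delta_pos":[0,0,-8],"dr":[0,0,0]},
  {"delta_pos":[0,0,0],"dr":[0,0,0]},
  {"delta_pos":[0,0,0],"dr":[0,0,0]},
])

```text
time_s: 11.3
position: [0.5146, 0.1293, 0.0617]
tool_rot: [[0.996, -0.084, 0.001], [-0.084, -0.996, -0.0], [0.001, -0.0, -1.0]]
ft_force: [-0.3, 0.4, 0.4]
grip_width: 0.0668
```

Emit:
arm_command([
  {"delta_pos":[0,0,0],"dr":[0,0,0]},
  {"delta_pos":[0,0,0],"dr":[0,0,0]},
  {"delta_pos":[0,0,0],"dr":[0,0,0]},
  {"delta_pos":[0,0,0],"dr":[0,0,0]},
  {"delta_pos":[0,0,0],"dr":[0,0,0]},
  {"delta_pos":[0,0,0],"dr":[0,0,0]},
  {"delta_pos":[0,0,0],"dr":[0,0,0]},
], grip=0, squeeze=40)

```text
time_s: 12.0
position: [0.5149, 0.1296, 0.062]
tool_rot: [[0.996, -0.084, 0.002], [-0.084, -0.996, -0.0], [0.002, -0.0, -1.0]]
ft_force: [0.5, -1.9, 5.7]
grip_width: 0.0437
```

Gripped at 43.7 mm. Sliding 20 mm along clamp -x.

Emit:
arm_command([
  {"delta_pos":[-0.2,-2.5,0.3],"dr":[0,0,0]},
  {"delta_pos":[-0.2,-2.5,0],"dr":[0,0,0]},
  {"delta_pos":[-0.2,-2.5,0],"dr":[0,0,0]},
  {"delta_pos":[-0.2,-2.5,0],"dr":[0,0,0]},
  {"delta_pos":[-0.2,-2.5,0],"dr":[0,0,0]},
  {"delta_pos":[-0.2,-2.5,0],"dr":[0,0,0]},
  {"delta_pos":[-0.2,-2.5,0],"dr":[0,0,0]},
  {"delta_pos":[-0.2,-2.5,0],"dr":[0,0,0]},
  {"delta_pos":[0,0,0],"dr":[0,0,0]},
])

```text
time_s: 12.9
position: [0.5131, 0.1097, 0.0619]
tool_rot: [[0.996, -0.084, 0.002], [-0.084, -0.996, 0.001], [0.002, -0.001, -1.0]]
ft_force: [1.0, 2.9, 6.3]
grip_width: 0.0434
```

Emit:
arm_command([
  {"delta_pos":[0,0,1.5],"dr":[0,0,0]},
  {"delta_pos":[0,0,1.5],"dr":[0,0,0]},
  {"delta_pos":[0,0,0],"dr":[0,0,0]},
  {"delta_pos":[0,0,0],"dr":[0,0,0]},
])

```text
time_s: 13.3
position: [0.5124, 0.1096, 0.0641]
tool_rot: [[0.996, -0.084, -0.001], [-0.084, -0.996, -0.0], [-0.001, 0.0, -1.0]]
ft_force: [0.0, 0.3, -3.3]
grip_width: 0.0433
```

Load of 3.3 N, free of the toes. Lifting and carrying it over the tile, aligning with the tile's edges.

Emit:
arm_command([
  {"delta_pos":[0,0,10],"dr":[0,0,0]},
  {"delta_pos":[0,0,20],"dr":[0,0,0]},
  {"delta_pos":[0,0,25],"dr":[0,0,0]},
  {"delta_pos":[0,-5,25],"dr":[0,0,0]},
  {"delta_pos":[1,-15,15],"dr":[0,0,0.4]},
  {"delta_pos":[1,-30,5],"dr":[0,0,0.4]},
  {"delta_pos":[2,-40,0],"dr":[0,0,0.4]},
  {"delta_pos":[2,-40,0],"dr":[0,0,0.4]},
  {"delta_pos":[2,-40,0],"dr":[0,0,0.4]},
  {"delta_pos":[2,-40,0],"dr":[0,0,0.4]},
  {"delta_pos":[2,-40,0],"dr":[0,0,0.4]},
  {"delta_pos":[2,-40,0],"dr":[0,0,0.4]},
  {"delta_pos":[2,-40,0],"dr":[0,0,0.4]},
  {"delta_pos":[2,-40,0],"dr":[0,0,0.4]},
  {"delta_pos":[2,-40,0],"dr":[0,0,0.4]},
  {"delta_pos":[1,-40,0],"dr":[0,0,0.4]},
  {"delta_pos":[0,-30,-10],"dr":[0,0,0.4]},
  {"delta_pos":[0,-15,-20],"dr":[0,0,0]},
  {"delta_pos":[0,0,-10],"dr":[0,0,0]},
  {"delta_pos":[0,0,0],"dr":[0,0,0]},
])

```text
time_s: 15.3
position: [0.533, -0.3844, 0.1229]
tool_rot: [[1.0, 0.007, -0.002], [0.007, -1.0, 0.003], [-0.002, -0.003, -1.0]]
ft_force: [0.2, 0.1, -2.9]
grip_width: 0.0438
```

Emit:
arm_command([
  {"delta_pos":[0,0,0],"dr":[0,0,0]},
  {"delta_pos":[0,0,0],"dr":[0,0,0]},
  {"delta_pos":[0,0,0],"dr":[0,0,0]},
])

```text
time_s: 15.6
position: [0.5341, -0.3848, 0.1254]
tool_rot: [[1.0, 0.008, 0.001], [0.008, -1.0, -0.001], [0.001, 0.001, -1.0]]
ft_force: [-0.3, -0.4, -2.2]
grip_width: 0.0433
```

Run:
```python
from h import *
s=env.observe();print(s["time_s"],s["position"],s["tool_rot"].round(4).tolist(),s["ft_force"],s["grip_width"])
c=env.get_calibration("wrist");w=env.get_image("wrist");t=env.get_image("top");d=env.get_image("side")
print("tile centre wrist",proj("wrist",[.5325,-.385,.012],c),"corners",proj("wrist",[[.6075,-.31,.012],[.6075,-.46,.012],[.4575,-.31,.012],[.4575,-.46,.012]],c).round(0).tolist())
P=s["position"];top=P[2]-.062+.072
print("mould top pred wrist",top,proj("wrist",np.array([[P[0]+a,P[1]+b,top] for a,b in((-.022,.028),(.022,.028),(-.022,-.028),(.022,-.028))]),c).round(0).tolist())
x=cv2.resize(d[250:360,220:340],(480,440),interpolation=cv2.INTER_CUBIC)
o=np.zeros((440,800,3),np.uint8);o[:,:480]=x;o[:288,480:]=cv2.resize(t[140:230,350:450],(320,288))
cv2.imwrite("pics/w4.png",w);cv2.imwrite("pics/s4.png",o)
```

```text
15.6 [ 0.53405334 -0.38483049  0.1254318 ] [[1.0, 0.0078, 0.0011], [0.0078, -1.0, -0.0011], [0.0011, 0.0011, -1.0]] [-0.31857033 -0.36087009 -2.20919616] 0.0432717045678449
tile centre wrist [[255.75077478 193.50714801]] corners [[346.0, 109.0], [331.0, 266.0], [167.0, 107.0], [180.0, 265.0]]
mould top pred wrist 0.1354318038649059 [[208.0, 213.0], [308.0, 213.0], [213.0, 318.0], [301.0, 318.0]]
```

View pics/w4.png

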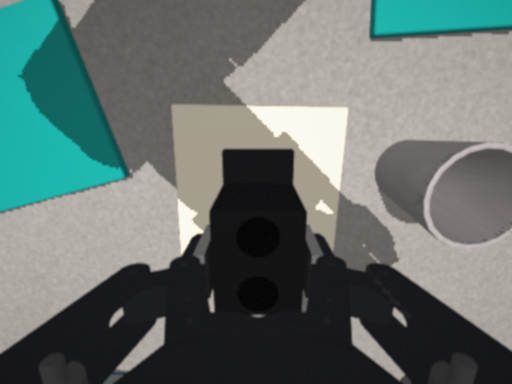

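View pics/s4.png

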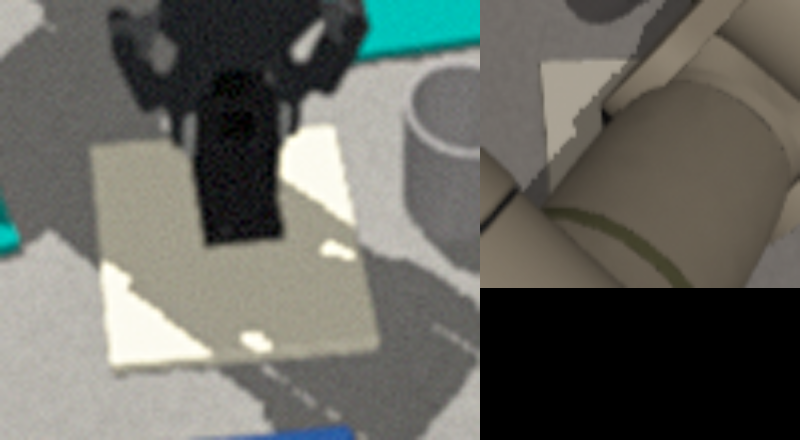

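The wrist view shows the mould held upright over the white tile: flange end at row 149, cavities at rows 238 and 293, tile's far edge at row 106. The predicted tile edge is within 2–3 px. Working out the mould's offset along the fingers.

Run:
```python
from h import *
c=env.get_calibration("wrist");P=env.observe()["position"]
for dy in(-.004,-.002,0,.002,.004):
    zt=P[2]+.010
    print(dy,[proj("wrist",[P[0],P[1]+dy+y,z],c)[0].round(1).tolist() for y,z in((.013,zt),(-.013,zt),(.048,zt-.05),(.028,zt))])
# tile from wrist far corners
print(back("wrist",[[171.5,105],[348.5,106.5]],.012,c).round(4),P)
```

```text
-0.004 [[257.6, 251.7], [257.2, 299.5], [258.0, 158.8], [257.8, 221.5]]
-0.002 [[257.6, 247.8], [257.2, 296.0], [258.0, 155.5], [257.9, 217.3]]
0 [[257.7, 243.9], [257.3, 292.5], [258.1, 152.1], [257.9, 213.1]]
0.002 [[257.7, 239.9], [257.3, 288.9], [258.1, 148.8], [257.9, 208.9]]
0.004 [[257.7, 235.9], [257.3, 285.3], [258.1, 145.5], [258.0, 204.6]]
[[ 0.4615 -0.3084  0.012 ]
 [ 0.6093 -0.3085  0.012 ]] [ 0.53379474 -0.38510276  0.12483881]
```

Relative to the tile, the mould is within about 1.5 mm. I'll shift +1 mm in x and lower it, feeling for contact near z ≈ 0.062.

Emit:
arm_command([
  {"delta_pos":[1,0,-10],"dr":[0,0,0]},
  {"delta_pos":[0,0,-15],"dr":[0,0,0]},
  {"delta_pos":[0,0,-15],"dr":[0,0,0]},
  {"delta_pos":[0,0,-10],"dr":[0,0,0]},
  {"delta_pos":[0,0,-6],"dr":[0,0,0]},
  {"delta_pos":[0,0,-3],"dr":[0,0,0]},
  {"delta_pos":[0,0,0],"dr":[0,0,0]},
  {"delta_pos":[0,0,0],"dr":[0,0,0]},
])

```text
time_s: 16.55
position: [0.5348, -0.3856, 0.0659]
tool_rot: [[1.0, 0.007, 0.001], [0.007, -1.0, -0.001], [0.001, 0.001, -1.0]]
ft_force: [0.9, -1.2, -1.7]
grip_width: 0.0436
```

Emit:
arm_command([
  {"delta_pos":[0,0,-1],"dr":[0,0,0]},
  {"delta_pos":[0,0,0],"dr":[0,0,0]},
])

```text
time_s: 16.75
position: [0.5347, -0.3854, 0.0646]
tool_rot: [[1.0, 0.007, 0.0], [0.007, -1.0, -0.0], [0.0, 0.0, -1.0]]
ft_force: [0.7, 0.8, -2.5]
grip_width: 0.0434
```

Emit:
arm_command([
  {"delta_pos":[0,0,-0.7],"dr":[0,0,0]},
  {"delta_pos":[0,0,-0.5],"dr":[0,0,0]},
  {"delta_pos":[0,0,0],"dr":[0,0,0]},
  {"delta_pos":[0,0,0],"dr":[0,0,0]},
])

```text
time_s: 17.15
position: [0.5346, -0.3853, 0.0631]
tool_rot: [[1.0, 0.007, -0.0], [0.007, -1.0, 0.0], [-0.0, -0.0, -1.0]]
ft_force: [0.4, -0.0, -2.6]
grip_width: 0.0434
```

Emit:
arm_command([
  {"delta_pos":[0,0,-0.5],"dr":[0,0,0]},
  {"delta_pos":[0,0,0],"dr":[0,0,0]},
  {"delta_pos":[0,0,0],"dr":[0,0,0]},
])

```text
time_s: 17.45
position: [0.5346, -0.3853, 0.0626]
tool_rot: [[1.0, 0.007, -0.0], [0.007, -1.0, 0.0], [-0.0, -0.0, -1.0]]
ft_force: [0.6, -0.3, -2.1]
grip_width: 0.0438
```

Emit:
arm_command([
  {"delta_pos":[0,0,-0.5],"dr":[0,0,0]},
  {"delta_pos":[0,0,0],"dr":[0,0,0]},
  {"delta_pos":[0,0,0],"dr":[0,0,0]},
])

```text
time_s: 17.75
position: [0.5346, -0.3853, 0.0621]
tool_rot: [[1.0, 0.007, 0.0], [0.007, -1.0, -0.0], [0.0, 0.0, -1.0]]
ft_force: [0.0, 0.4, -2.6]
grip_width: 0.0434
```

Emit:
arm_command([
  {"delta_pos":[0,0,-0.5],"dr":[0,0,0]},
  {"delta_pos":[0,0,0],"dr":[0,0,0]},
  {"delta_pos":[0,0,0],"dr":[0,0,0]},
])

```text
time_s: 18.05
position: [0.5346, -0.3854, 0.062]
tool_rot: [[1.0, 0.007, 0.0], [0.007, -1.0, -0.0], [0.0, 0.0, -1.0]]
ft_force: [-1.4, 0.7, 2.7]
grip_width: 0.0437
```

Contact at z = 0.062, as expected. Releasing and rising straight up.

Emit:
arm_command([
  {"delta_pos":[0,0,0],"dr":[0,0,0]},
  {"delta_pos":[0,0,0],"dr":[0,0,0]},
  {"delta_pos":[0,0,0],"dr":[0,0,0]},
  {"delta_pos":[0,0,0],"dr":[0,0,0]},
  {"delta_pos":[0,0,0],"dr":[0,0,0]},
  {"delta_pos":[0,0,5],"dr":[0,0,0]},
  {"delta_pos":[0,0,15],"dr":[0,0,0]},
  {"delta_pos":[0,0,30],"dr":[0,0,0]},
  {"delta_pos":[0,0,40],"dr":[0,0,0]},
  {"delta_pos":[0,0,40],"dr":[0,0,0]},
  {"delta_pos":[-10,30,20],"dr":[0,0,0]},
  {"delta_pos":[-20,40,10],"dr":[0,0,0]},
  {"delta_pos":[-30,40,0],"dr":[0,0,0]},
  {"delta_pos":[-30,40,0],"dr":[0,0,0]},
  {"delta_pos":[-30,40,0],"dr":[0,0,0]},
  {"delta_pos":[-30,30,0],"dr":[0,0,0]},
  {"delta_pos":[0,0,0],"dr":[0,0,0]},
  {"delta_pos":[0,0,0],"dr":[0,0,0]},
], grip=0.75)

```text
time_s: 19.85
position: [0.3847, -0.1652, 0.2225]
tool_rot: [[1.0, 0.007, 0.002], [0.007, -1.0, -0.001], [0.002, 0.001, -1.0]]
ft_force: [0.3, 0.2, -0.0]
grip_width: 0.0639
```

Run:
```python
from h import *
s=env.observe();print(s["time_s"],s["position"],s["ft_force"])
t=env.get_image("top");d=env.get_image("side")
o=np.zeros((600,800,3),np.uint8)
o[:320,:]=cv2.resize(t[130:258,150:470],(800,320),interpolation=cv2.INTER_CUBIC)
o[320:600,:400]=cv2.resize(d[260:344,230:350],(400,280),interpolation=cv2.INTER_CUBIC)
o[320:600,400:800]=cv2.resize(t[150:220,360:460],(400,280),interpolation=cv2.INTER_CUBIC)
cv2.imwrite("pics/f.png",o)
for n in("top","side"):
    for z in(.072,.022):
        print(n,z,proj(n,[[.5325,-.385,z]]).round(1).tolist())
```

```text
19.85 [ 0.38465888 -0.16520876  0.22250204] [ 0.32000223  0.23400776 -0.0209906 ]
top 0.072 [[407.3, 180.7]]
top 0.022 [[401.2, 185.1]]
side 0.072 [[277.2, 294.2]]
side 0.022 [[276.5, 307.5]]
```

View pics/f.png

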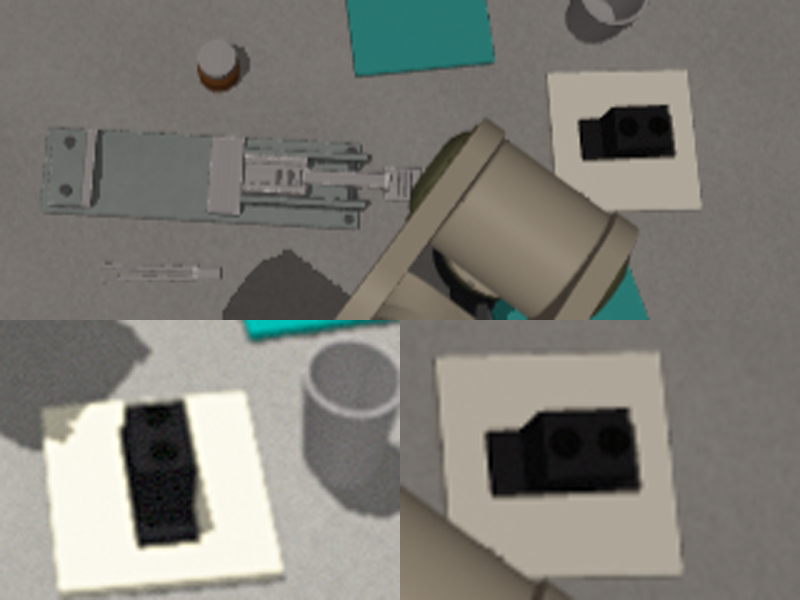

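Final view: the mould stands upright on the tile, with its cavity midpoint at top-image pixel (407.5, 180.6), against (407.3, 180.7) predicted for exact centre. The jaw is back, and the jar, tweezers and cup haven't moved. Handing in.

```bash
python3 -c "
from rig import env
print(env.close_job(), env.observe()['time_s'])"
```

```text
the job is handed in; nothing more can be done
the job is handed in; nothing more can be done
```

The mould is out of the clamp and standing upright on the white tile, within about 1–2 mm of its centre. The job was handed in with the arm clear of everything; the last clock reading before that was 19.9 s of the 56 s limit.

- **Releasing the clamp:** I pressed the pawl's pad until I felt its stop, about 7 mm down, at about 12 N. With it held there, I drew the jaw back 40 mm until the force jumped at the hard stop. The top view then showed the jaw's edge at its predicted fully-back position.
- **Moving the mould:** I gripped it at 40 N and slid it 20 mm out from under the toe. Then I lifted it and lowered it onto the tile in small steps, releasing at a light contact of about 5 N.
- **Last checks:** In the final top view the midpoint of the mould's cavities was within 0.3 px of where it should be for the tile's centre. The jaw was still back, and the frit jar, tweezers and cup looked unmoved. The brass weight was outside that last crop, but the arm never worked near it.
- **Disagreement:** The wrist camera put the clamped mould about 2–3 mm, and the tile about 1.5–2.5 mm, from where the top and side cameras did. I placed the mould on a compromise between them.

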